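Slide the tea pan to the glowing zone and park it against its sprung keeper

TASK

Slide the tea pan across the hob, without lifting or tipping it, from the middle ring to the ring that glows red, and leave it wholly inside that ring with its handle pointing straight to the front of the hob. There it must stay parked against the blue paddle of that side's sprung pan keeper, with the paddle pushed in about half way (the red sleeve behind it just gone) and never rammed hard. Leave everything else where it stands.

Things in the scene. Friction and masses are not known exactly. Their poses are not given: they have to be found in the camera images.
- hob: Fixed black glass hob, 320 (its x) x 740 (its y) x 30 mm high; origin at the centre of its underside. Its -x long edge, with a steel strip, is the front and faces the robot. Three rings of 100 mm radius lie in a row on top: middle ring at hob (0, 0), side rings at hob (0, +200 mm) and (0, -200 mm).
- lit_ring: The red glowing ring on the hob's top, 100 mm in radius, flat (nothing to bump into); origin at its centre on the hob's top. It is either the left (hob +y) or the right (hob -y) side ring; the other side ring is grey.
- pan: Loose aluminium tea pan, about 0.65 to 0.9 kg; sliding it takes about 3 to 9 N (varies). Straight round wall, outer radius 65 mm, 75 mm high, open on top; origin at the centre of its underside, z up. Its black handle points along the pan's -x. Starts on the middle ring, handle up to 30 degrees off the hob's -x. Its friction holds it against a keeper's spring when let go.
- pan_handle (a point): Point on the pan's straight level black handle: mid width and thickness, 120 mm from the pan's axis along its -x, 58 mm above its underside. The handle runs from 64 to 189 mm from the axis, is 20 mm wide (pan y) and 11 mm thick. A good place to pinch from above; pushed by it, the pan trails the hand by about 2 mm.
- clamp_left: Left pan keeper: fixed dark steel foot; origin on the hob's top at hob (0, +300 mm), axes as the hob's. On it a white carriage (34 x 74 x 40 mm) is set somewhere along y and stays put. A rod from it carries a blue paddle, 60 mm wide (x), 6 mm thick, 15 to 55 mm above the hob, facing the middle ring; outward is +y. See point keeper_left for its action.
- keeper_left (a point): Fixed point 35 mm above clamp_left's origin, on the line of the rod (not on the paddle). Paddle: pushed outward it yields at 150 N/m from the first touch, stops hard after 24 mm; half way (12 mm) takes 1.8 N and a 12 mm red sleeve on the rod has just gone into the carriage. Its free face lies 21 to 73 mm inward of this point: where is not measured, must be seen or felt.
- clamp_right: Right pan keeper: mirror image of clamp_left, origin on the hob's top at hob (0, -300 mm), axes as the hob's, outward is -y. Its carriage is set independently of the left one.
- keeper_right (a point): As keeper_left, for the right keeper: 35 mm above clamp_right's origin; the free paddle face lies 21 to 73 mm inward (+y) of it, not measured; same spring, travel and sleeve.
- tumbler_a: Steel tumbler, 52 mm wide, 85 mm high, standing on the hob's rear part between the middle and left rings; origin under its centre. Leave it alone.
- tumbler_b: The same, between the middle and right rings.
- dabba: Closed round steel masala dabba, 174 mm wide, 88 mm high, on the counter to the left of the hob. Leave it alone.
- silicone_lid: Green silicone lid, 136 mm wide, 28 mm high, on the counter in front of the hob at the right. Leave it alone.
- glass_bowl: Glass bowl, 150 mm wide, 60 mm high, on the counter to the left of the hob. Leave it alone.
- patila: Lidded steel pot, 180 mm wide, 132 mm high, on the counter to the right of the hob. Leave it alone.
- spoon: Steel spoon lying on the counter in front of the hob at the right. Leave it alone.

How it is judged:
By the outcome, as a careful person would: the job done as asked, in the order asked, and still so for the second after the job is handed in, with the robot touching nothing.
It also fails if it takes over 61 s, if anything falls off the work surface, if the arm or the gripper's body presses on something with over 40 N, if the wrist force passes 120 N, or if a joint passes its speed limit or range.

ROBOT

A 6-joint arm with a two-finger parallel gripper is mounted at the origin on the work surface. World frame = base frame: x ahead of the robot, y to its left, z up, the work surface at z = 0. Lengths are in m, angles in degrees, forces in N, time in s.
With the tool pointing down it reaches from about 0.3 to 0.75 m from the base axis. Payload 8.5 kg.
Tool frame: the origin (TCP) lies midway between the tips of the shut fingers; the grasp point (between the pads) lies grasp_offset behind it (grasp_offset is the distance from the TCP to the grasp point, in m); z points along the fingers, y is the line along which they close (so a half turn about z gives the same grasp; the last joint's range is limited). The gripper opens to 85 mm and grips with 20 to 120 N. Pads are 22 mm wide; open, the fingers measure 114 mm over their backs; the gripper's body (76 mm by 85 mm) begins 54 mm behind the grasp point. The pads swing forward as they close: fully open they stand 13 mm farther back than shut.
Start: joints at [63.581, 21.807, 74.336, -0, 83.858, -12.336], TCP at [0.134, 0.533, 0.231] pointing down, gripper open.
Joint ranges: [-178.18, 178.18], [-50.72, 133.34], [12.68, 142.11], [-81.47, 261.47], [9.98, 163.14], [-165.26, 165.26]. Speed limits (degrees/s): [136.94, 136.94, 180, 180, 180, 180].

INTERFACE

Orientations are given as a 3x3 rotation matrix whose columns are the frame's x, y, z axes.
In Python, from rig import observe, get_image, camera_params, close_job, grasp_offset gives the robot as it stands.
- The arm moves only by the shell command python3 -m handwheel 'ROWS' [OPENING] [FORCE]. ROWS is JSON, a list of rows, each a list of 2 entries, a list of its own where there are three numbers: the shift along the tool's x, y, z as a fraction of full scale, then the turn, a rotation vector about the tool's x, y, z as a fraction of full scale. In form: [[[dx, dy, dz], [ax, ay, az]], ...]. A call has 1 to 10 rows; each row is the pose to reach, as a shift and turn from the pose commanded when the call began, along the tool's axes at that moment, turning the shorter way round; what a row does not reach only later rows make up. Full scale, the value 1, is 0.5 m for a shift and pi rad for a turn. A row lasts 1/10 s, in which the tool goes at most 50 mm and 8.59 degrees, less where a joint would pass 70% of its speed; a pose out of reach is approached as far as the arm can. A call with a number of a shift or a turn outside -1 to 1 is refused whole. A call with a gripper value outside its range is refused whole. OPENING is the opening, from 0 (shut) to 1 (fully open), set as the call begins (- or left out, the last holds). The fingers move at their own pace and stop on an object; FORCE is the grip in N (left out, the last holds). Time passes only in rows, so rows that repeat a pose let the fingers close. It gives the time, the measured TCP pose, the force, the opening and the grip force at its end, in the units of the state.
- observe(): the state, without advancing time (a new reading comes with each control period).
- get_image(name): name is "scene" or "top" or "wrist"; returns (picture, depth): 420x560x3 uint8, red, green, blue; 420x560 float32, m along the optical axis (not along the pixel's ray), 0 where there is no reading.
- camera_params(name): a dict with "K" (3x3 intrinsics, pixels), "R" (3x3) and "t" (3): a world point X has camera coordinates R X + t. Camera axes: x right, y down, z forward; pixel columns grow to the right and rows downward; lengths in m; the calibration is good to about 2 mm. A picture is of the moment at which its call begins: read the wrist's pose just before it. camera_params takes no time and is no camera call; for the wrist camera it gives the pose at the moment of the call.
- close_job(): hands the job in; it is judged then, once.
The state is a dict: "time_s": time; "q": joint angles; "qvel": joint speeds; "joint_efforts": joint torques, N m; "position": TCP position; "tool_rot": TCP orientation; "ft_force": force on the tool from outside, world axes, zero at the start; "wrist_torque": the same for the moment, N m; "grip_width": finger opening in m; "gripper_force": force on a finger pad.
Only numpy, scipy, OpenCV 4.12 (cv2) and the standard library are available. Lean on these libraries where they do the work, as an engineer would, in place of code of your own. Each camera call takes 0.05 s, during which the arm holds its last target. There are 200 camera calls.

## Working session

There is one attempt and no reset: what is moved stays moved. The work goes in short steps, Python scripts to look and compute and a shell command to move; the robot and the scene stay as the last step left them, time stands still between calls to the robot, and variables do not carry over. Pictures are saved under pics/ and viewed, at most 10 in all, crops included, and the job is handed in when it is done.

```bash
mkdir -p pics; ls
python3 - <<'E'
from rig import *
import cv2,numpy as np
o=observe();print(o,grasp_offset if not callable(grasp_offset) else grasp_offset())
for n in("scene","top"):
    p=camera_params(n);print(n,p)
    im,d=get_image(n);cv2.imwrite(f"pics/{n}0.png",im[:,:,::-1]);np.savez(f"pics/{n}0.npz",im=im,d=d,**p)
E
```

```text
pics
{'time_s': 0.0, 'q': array([ 6.35807420e+01,  2.18409558e+01,  7.43861101e+01, -3.14112490e-04,
        8.38580320e+01, -1.23352017e+01]), 'qvel': array([-0.05775791,  0.03002488,  0.04616844,  0.06036027, -0.08155677,
       -0.01349388]), 'joint_efforts': array([ 2.72123441e-03, -4.48461771e+01, -2.31275511e+01, -9.25401810e-05,
        4.79110720e-03,  2.33905460e-06]), 'position': array([0.13370057, 0.53319054, 0.23070412]), 'tool_rot': array([[-9.69939810e-01,  2.43344067e-01, -6.55954309e-04],
       [ 2.43344751e-01,  9.69938945e-01, -1.33254774e-03],
       [ 3.11968042e-04, -1.45211414e-03, -9.99998897e-01]]), 'ft_force': array([ 0.4858875 ,  0.18817215, -0.66824324]), 'wrist_torque': array([-0.00199041, -0.01668227,  0.04965594]), 'gripper_force': 0.0, 'grip_width': 0.08587015469063561} 0.0187
scene {'K': array([[529.65355012,   0.        , 281.1615273 ],
       [  0.        , 529.65355012, 210.86441575],
       [  0.        ,   0.        ,   1.        ]]), 'R': array([[ 0.04060354,  0.99902323,  0.01743405],
       [ 0.77818839, -0.02067421, -0.62769054],
       [-0.62671699,  0.03905344, -0.77826772]]), 't': array([-0.02093276, -0.37215833,  2.35654284])}
top {'K': array([[535.72605673,   0.        , 278.33137413],
       [  0.        , 535.72605673, 214.18403198],
       [  0.        ,   0.        ,   1.        ]]), 'R': array([[-0.00600404, -0.99990754, -0.01220128],
       [-0.99691567,  0.00693997, -0.07817282],
       [ 0.07825027,  0.01169429, -0.99686516]]), 't': array([0.01523972, 0.52093079, 1.96071373])}
```

View pics/scene0.png

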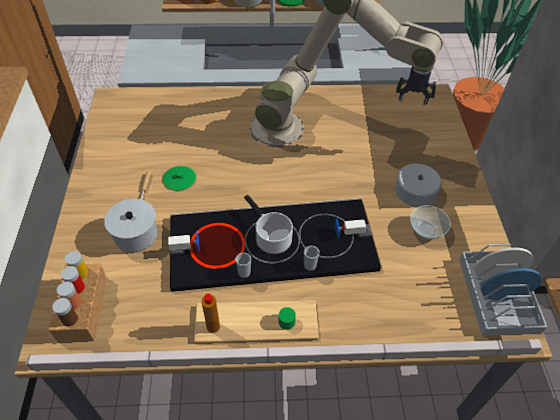

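View pics/top0.png

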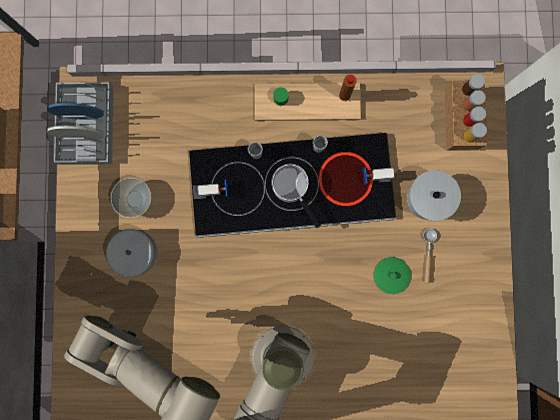

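The lit ring is the right one, at top px (346,179). The pan is at (290,183), with its handle running to (318,222). The right blue paddle is near (366,176). Next I measure these.

```bash
cat > h.py <<'E'
import numpy as np,cv2
def ray(p,uv,z):
    K,R,t=p["K"],p["R"],p["t"]
    uv=np.atleast_2d(np.array(uv,float)); c=-R.T@t
    d=(np.c_[uv,np.ones(len(uv))]@np.linalg.inv(K).T)@R
    return c+d*((z-c[2])/d[:,2])[:,None]
def cloud(p,d):
    v,u=np.mgrid[:d.shape[0],:d.shape[1]]
    x=np.stack([u,v,np.ones_like(u)],-1)@np.linalg.inv(p["K"]).T*d[...,None]
    return (x-p["t"])@p["R"]
def hsv(im): return cv2.cvtColor(im,cv2.COLOR_RGB2HSV)
def red(im): h=hsv(im);return ((h[...,0]<8)|(h[...,0]>172))&(h[...,1]>180)&(h[...,2]>90)
def blue(im): h=hsv(im);return (h[...,0]>100)&(h[...,0]<125)&(h[...,1]>130)&(h[...,2]>60)
def fitcircle(P):
    A=np.c_[2*P[:,:2],np.ones(len(P))];s=np.linalg.lstsq(A,(P[:,:2]**2).sum(1),rcond=None)[0]
    return s[:2],np.sqrt(s[2]+s[:2]@s[:2])
E
python3 - <<'E'
from h import *
for n in("top","scene"):
    f=np.load(f"pics/{n}0.npz");im,d=f["im"],f["d"];X=cloud(f,d);x,y,z=X[...,0],X[...,1],X[...,2]
    g=im.max(-1)
    dark=((g<45)&(abs(z-.03)<.02)&(abs(y)<.55)&(x>.3)).astype(np.uint8)
    dark=cv2.morphologyEx(dark,cv2.MORPH_CLOSE,np.ones((25,25)))
    cs=max(cv2.findContours(dark,0,2)[0],key=cv2.contourArea)
    P=ray(f,cs[:,0],.03)[:,:2]; r=cv2.minAreaRect((P*1000).astype(np.float32));print(n,"hob",r)
    ys,xs=np.nonzero(red(im)&(abs(z-.03)<.02)&(x>.4)&(abs(y)<.4))
    P=ray(f,np.c_[xs,ys],.03); h=cv2.convexHull((P[:,:2]*1000).astype(np.float32))[:,0];print("ring",fitcircle(h))
    m=(abs(z-.105)<.012)&(np.hypot(x-.66,y)<.12)
    cs=max(cv2.findContours(m.astype(np.uint8),0,2)[0],key=cv2.contourArea)
    ys,xs=np.nonzero(m);hu=cv2.convexHull(np.c_[xs,ys].astype(np.int32))[:,0];print("pan rim",fitcircle(ray(f,hu,.105)))
    ys,xs=np.nonzero(blue(im)&(z>.03)&(z<.12)&(x>.4)&(x<.9)&(abs(y)<.4))
    P=X[ys,xs];
    for s in(1,-1):
        q=P[P[:,1]*s>0];print("blue",len(q),q.min(0),np.median(q,0),q.max(0))
    m=(g<70)&(z>.075)&(z<.1)&(x<.66)&(x>.35)&(abs(y)<.2)
    ys,xs=np.nonzero(m);q=X[ys,xs];print("handle",len(q),q.min(0),np.median(q,0),q.max(0));
    if len(q)>5:print(cv2.fitLine(ray(f,np.c_[xs,ys],.088)[:,:2].astype(np.float32),2,0,.01,.01).ravel())
E
```

```text
top hob ((633.9027099609375, -37.632293701171875), (315.7384338378906, 738.2212524414062), 4.772017955780029)
ring (array([ 651.16049095, -236.84009814]), np.float64(100.00171613857965))
pan rim (array([0.65676534, 0.00120001]), np.float64(0.09838220297887533))
blue 31 [0.58591055 0.19465251 0.03074038] [0.61532208 0.20122144 0.08402733] [0.64836093 0.21210769 0.09484169]
blue 51 [ 0.62600989 -0.30894333  0.03087367] [ 0.65609773 -0.30228316  0.07716334] [ 0.68825192 -0.29781193  0.09461937]
handle 182 [ 0.46858565 -0.13682232  0.07697375] [ 0.52558305 -0.09804408  0.09196269] [0.64096655 0.19960934 0.0996969 ]
[ 0.37131372  0.92850745  0.52717876 -0.08078368]
scene hob ((645.1904907226562, -39.76934814453125), (330.33111572265625, 733.87109375), 4.803622722625732)
ring (array([ 652.43831051, -239.27084908]), np.float64(100.51343419672814))
pan rim (array([0.66344157, 0.00530402]), np.float64(0.0985734652003855))
blue 61 [0.55266881 0.1939133  0.03030687] [0.61714388 0.19831807 0.07117082] [0.64829071 0.21461515 0.08920634]
blue 36 [ 0.62354342 -0.31520757  0.03319427] [ 0.66844196 -0.30303612  0.07678797] [ 0.69207405 -0.2993354   0.09104114]
handle 108 [ 0.46977875 -0.13920934  0.0770632 ] [ 0.52463042 -0.10228272  0.09247972] [ 0.56651322 -0.06609577  0.09952722]
[ 0.8303621   0.5572242   0.51990235 -0.10298894]
```

```bash
cat >> h.py <<'E'
from scipy.spatial.transform import Rotation as Rot
def rel(o,pos,yax):
    """shift/turn fractions to TCP pos with tool y along yax (world xy), tool down"""
    y=np.array([yax[0],yax[1],0.]);y/=np.linalg.norm(y);z=np.array([0,0,-1.]);Rt=np.c_[np.cross(y,z),y,z]
    T=o["tool_rot"];return np.round(T.T@(np.array(pos)-o["position"])/.5,4),np.round(Rot.from_matrix(T.T@Rt).as_rotvec()/np.pi,4)
E
python3 - <<'E'
from h import *
from rig import observe
for n in("top","scene"):
    f=np.load(f"pics/{n}0.npz");im,d=f["im"],f["d"];X=cloud(f,d);x,y,z=X[...,0],X[...,1],X[...,2];g=im.max(-1)
    m=(abs(z-.105)<.012)&(np.hypot(x-.64,y+.04)<.08)&(g>80)
    ys,xs=np.nonzero(m);hu=cv2.convexHull(np.c_[xs,ys].astype(np.int32))[:,0];c,r=fitcircle(ray(f,hu,.105));print("pan",c,r)
    m=(g<70)&(z>.078)&(z<.102)&(x<.60)&(x>.35)&(y<0)&(y>-.2)
    ys,xs=np.nonzero(m);Q=ray(f,np.c_[xs,ys],.0935)[:,:2];l=cv2.fitLine(Q.astype(np.float32),2,0,.01,.01).ravel();v=l[:2]
    if v[0]>0:v=-v
    print(v,np.degrees(np.arctan2(-v[1],-v[0])),l[2:],Q.min(0),Q.max(0),"to tip", np.max((Q-c)@v))
o=observe()
print(rel(o,[.535,-.10,.26],[-.557,.83]))
E
```

```text
pan [ 0.62726341 -0.03146008] 0.06506846740637362
[-0.8351336  -0.55004716] 33.370247 [ 0.5212505  -0.09862004] [ 0.46867459 -0.13683804] [ 0.58692418 -0.03447214] to tip 0.18547617772071578
pan [ 0.63530988 -0.03168522] 0.06750528787440872
[-0.83017   -0.5575104] 33.883797 [ 0.52482325 -0.10255147] [ 0.47398016 -0.13905768] [ 0.57080195 -0.06608057] to tip 0.18779812042767127
(array([-1.0866, -1.0332, -0.0574]), array([-0.0004, -0.0003, -0.2664]))
```

```bash
python3 -m handwheel '[[[-0.55,-0.53,-0.03],[0,0,-0.266]],[[-0.55,-0.53,-0.03],[0,0,-0.266]],[[-0.55,-0.53,-0.03],[0,0,-0.266]],[[-0.55,-0.53,-0.03],[0,0,-0.266]],[[-0.55,-0.53,-0.03],[0,0,-0.266]],[[-0.55,-0.53,-0.03],[0,0,-0.266]],[[-0.55,-0.53,-0.03],[0,0,-0.266]],[[-0.55,-0.53,-0.03],[0,0,-0.266]]]' 1 40
python3 - <<'E'
from h import *
from rig import observe
o=observe();print(o["time_s"],rel(o,[.535,-.13,.28],[-.557,.83]))
E
```

```text
time_s: 0.9
position: [0.325, 0.2266, 0.2455]
tool_rot: [[-0.83, -0.558, -0.0], [-0.558, 0.83, -0.0], [0.0, 0.0, -1.0]]
ft_force: [0.9, -0.1, -1.0]
grip_width: 0.0853
gripper_force: 0.0
0.9 (array([ 0.0498, -0.8262, -0.0691]), array([ 0.    , -0.0001,  0.0004]))
```

```bash
python3 -m handwheel '[[[0.05,-0.82,-0.07],[0,0,0]],[[0.05,-0.82,-0.07],[0,0,0]],[[0.05,-0.82,-0.07],[0,0,0]],[[0.05,-0.82,-0.07],[0,0,0]],[[0.05,-0.82,-0.07],[0,0,0]],[[0.05,-0.82,-0.07],[0,0,0]],[[0.05,-0.82,-0.07],[0,0,0]],[[0.05,-0.82,-0.07],[0,0,0]],[[0.05,-0.82,-0.07],[0,0,0]],[[0.05,-0.82,-0.07],[0,0,0]]]'
python3 - <<'E'
from h import *
from rig import *
p=camera_params("wrist");im,d=get_image("wrist");print(p,observe()["position"])
cv2.imwrite("pics/w1.png",im[:,:,::-1]);np.savez("pics/w1.npz",im=im,d=d,**p)
E
```

```text
time_s: 1.9
position: [0.5323, -0.1277, 0.2795]
tool_rot: [[-0.832, -0.554, -0.001], [-0.554, 0.832, 0.001], [0.001, 0.001, -1.0]]
ft_force: [-0.2, 1.1, 0.7]
grip_width: 0.0853
gripper_force: 0.0
{'K': array([[295.24213416,   0.        , 280.96993703],
       [  0.        , 295.24213416, 206.90448161],
       [  0.        ,   0.        ,   1.        ]]), 'R': array([[-0.55471013,  0.83204253,  0.00137669],
       [ 0.7882664 ,  0.52499419,  0.32096289],
       [ 0.26633202,  0.17912657, -0.94709077]]), 't': array([ 0.4011601 , -0.40970693,  0.3066729 ])} [ 0.53166707 -0.12616436  0.27984632]
```

View pics/w1.png

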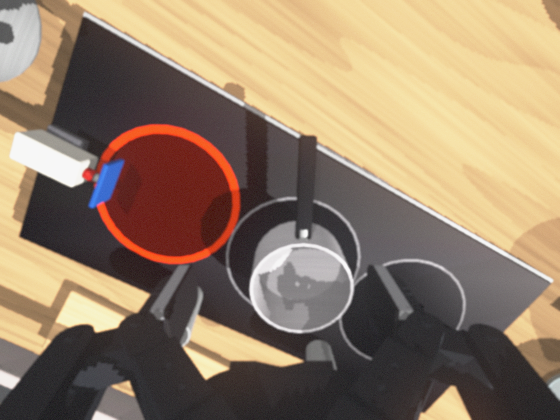

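The wrist view shows everything needed: ring centre px (169,195), paddle (108,183), red sleeve (89,175), pan rim (302,288), and the handle from (308,136) to (303,236).

```bash
cat > m.py <<'E'
from h import *
import sys
def meas(f,pan0):
    im,d=f["im"],f["d"];X=cloud(f,d);x,y,z=X[...,0],X[...,1],X[...,2];g=im.max(-1);o={}
    ys,xs=np.nonzero(red(im)&(abs(z-.03)<.012)); P=ray(f,np.c_[xs,ys],.03)[:,:2]
    hu=cv2.convexHull((P*1e4).astype(np.float32))[:,0]/1e4;o["ring"]=fitcircle(hu)
    m=(abs(z-.105)<.008)&(np.hypot(x-pan0[0],y-pan0[1])<.08)
    ys,xs=np.nonzero(m);hu=cv2.convexHull(np.c_[xs,ys].astype(np.int32))[:,0];c,r=o["pan"]=fitcircle(ray(f,hu,.105))
    m=(g<70)&(abs(z-.0935)<.012)&(np.hypot(x-c[0],y-c[1])<.2)&(np.hypot(x-c[0],y-c[1])>.075)
    m&=(x<c[0]);n,l,st,_=cv2.connectedComponentsWithStats(m.astype(np.uint8));m=l==1+np.argmax(st[1:,4])
    ys,xs=np.nonzero(m);Q=ray(f,np.c_[xs,ys],.0935)[:,:2];l=cv2.fitLine(Q.astype(np.float32),2,0,.001,.001).ravel();v=l[:2]*(-1 if l[0]>0 else 1)
    o["handle"]=(v,np.degrees(np.arctan2(-v[1],-v[0])),l[2:],"tip",np.max((Q-c)@v),"off",float(np.cross(v,l[2:]-c)),len(Q))
    ys,xs=np.nonzero(blue(im)&(z>.03)&(z<.1));q=X[ys,xs];k=q[:,1]<-.2
    o["blue"]=q[k];o["uvb"]=np.c_[xs,ys][k];return o
E
python3 - <<'E'
from m import *
f=np.load("pics/w1.npz");o=meas(f,(.633,-.032))
for k in("ring","pan","handle"):print(k,o[k])
X=cloud(f,f["d"]);x,y,z=X[...,0],X[...,1],X[...,2];g=f["im"].max(-1)
# hob contour
m=((g<60)&(abs(z-.03)<.01)).astype(np.uint8);m=cv2.morphologyEx(m,cv2.MORPH_CLOSE,np.ones((9,9)))
cs=max(cv2.findContours(m,0,2)[0],key=cv2.contourArea);P=ray(f,cs[:,0],.03)[:,:2]
k=(P[:,0]<.53)&(P[:,0]>.43)&(P[:,1]<.25)&(P[:,1]>-.35);l=cv2.fitLine(P[k].astype(np.float32),2,0,.001,.001).ravel();print("front",l,np.degrees(np.arctan2(-l[0],l[1])))
a=np.radians(4.77);hx=np.array([np.cos(a),np.sin(a)]);hy=np.array([-hx[1],hx[0]]);r=o["ring"][0]
q=o["blue"];b=np.c_[(q[:,:2]-r)@hx,(q[:,:2]-r)@hy-.2,q[:,2]];print(len(b),np.percentile(b,[0,2,10,50,90,98,100],axis=0).round(4))
# face edge via rays: extreme inner pixels of top edge z=.085 / bottom .045
for zz in(.045,.085):
  w=ray(f,o["uvb"],zz)[:,:2];w=np.c_[(w-r)@hx,(w-r)@hy-.2];print(zz,np.percentile(w,[0,2,98,100],axis=0).round(4))
E
```

```text
ring (array([ 0.65202312, -0.23761251]), np.float64(0.10078013171100786))
pan (array([ 0.62909194, -0.03374121]), np.float64(0.06496216373303869))
handle (array([-0.8247505, -0.5654968], dtype=float32), np.float32(34.436794), array([ 0.5301384 , -0.09699282], dtype=float32), 'tip', np.float64(0.16357951828153505), 'off', -0.003791130646343878, 1019)
front [ 0.15181403  0.9884091   0.526582   -0.34281382] -8.732066
757 [[-0.0305 -0.2745  0.0302]
 [-0.0297 -0.2693  0.0467]
 [-0.0258 -0.2673  0.0513]
 [-0.002  -0.2649  0.0719]
 [ 0.0217 -0.2644  0.0839]
 [ 0.0265 -0.2641  0.0848]
 [ 0.0426 -0.2637  0.0858]]
0.045 [[-0.0281 -0.287 ]
 [-0.0237 -0.2859]
 [ 0.0486 -0.2655]
 [ 0.0527 -0.2649]]
0.085 [[-0.0445 -0.2693]
 [-0.0406 -0.2683]
 [ 0.0241 -0.2501]
 [ 0.0278 -0.2496]]
```

Run:
```python
from h import *
f=np.load("pics/w1.npz");g=f["im"].max(-1).astype(float);c=np.array([.6291,-.0337])
print(f["d"][140:230:20,300:318:4].round(3)); X=cloud(f,f["d"]);print(X[[145,170,200,225],307].round(4))
for r in (145,160,175,190,205,220): print(r,g[r,290:324:1].astype(int))
for uv in[(308,136),(304,234)]:
    P=ray(f,uv,.0935)[0,:2];v=P-c;print(P,np.hypot(*v),np.degrees(np.arctan2(-v[1],-v[0])))
```

```text
[[0.323 0.322 0.323 0.323 0.325]
 [0.33  0.328 0.329 0.33  0.392]
 [0.337 0.337 0.338 0.337 0.402]
 [0.345 0.344 0.345 0.344 0.411]
 [0.353 0.354 0.353 0.42  0.418]]
[[ 0.4807 -0.1276  0.0934]
 [ 0.5034 -0.1114  0.0928]
 [ 0.5323 -0.0909  0.0927]
 [ 0.5581 -0.0726  0.0925]]
145 [ 94  87  88  91  91  91  92  89  80  74  73  73  75  78  76  76  78  79
  80  80  77  79  80  79  85  94 133 176 195 187 175 173 187 210]
160 [84 86 85 86 90 89 89 79 69 65 63 69 71 66 71 71 72 71 73 73 77 73 75 76
 71 77 83 88 89 90 93 97 90 96]
175 [82 84 81 86 84 85 80 72 58 60 61 66 65 66 64 65 69 69 67 64 65 65 70 70
 65 79 87 84 87 89 88 91 93 92]
190 [82 81 83 83 84 81 68 55 55 55 59 60 58 60 65 68 63 62 63 64 63 63 63 68
 76 82 84 81 84 84 89 90 89 90]
205 [ 49  48  44  51  49  48  51  51  55  59  59  61  60  60  60  60  64  61
  66  65  67  60  61  53  52  50  51  57  80  97 112 128 149 170]
220 [62 65 76 75 74 63 60 57 56 62 62 66 60 62 62 60 66 64 65 64 64 63 56 53
 50 48 48 54 57 51 53 58 54 53]
[ 0.4722107  -0.13224578] 0.18527148276990094 32.13387431535082
[ 0.56937734 -0.06919509] 0.06947443632895024 30.724370811106226
```

```bash
sed -i 's/m=(g<70)&(abs(z-.0935)<.012)/m=(abs(z-.0935)<.006)/; s/>.075)$/>.075)/' m.py
python3 - <<'E'
from m import *
from rig import observe
f=np.load("pics/w1.npz");o=meas(f,(.633,-.032));print(o["handle"],o["pan"])
v=o["handle"][0].astype(float);c=o["pan"][0];l=o["handle"][2]
G=l+v*(v@(c+.12*v-l));print("grasp",G)
for z in(.15,.0693):print(z,rel(observe(),[*G,z],[v[1],-v[0]]))
E
```

```text
(array([-0.8452021 , -0.53444684], dtype=float32), np.float32(32.306404), array([ 0.51600385, -0.10531758], dtype=float32), 'tip', np.float64(0.18645482513621295), 'off', 5.692055551598241e-05, 1640) (array([ 0.62909194, -0.03374121]), np.float64(0.06496216373303869))
grasp [ 0.52769811 -0.09792294]
0.15 (array([-0.0249,  0.051 ,  0.2598]), array([ 0.0005, -0.0002,  0.0081]))
0.0693 (array([-0.025 ,  0.0507,  0.4212]), array([ 0.0005, -0.0002,  0.0081]))
```

```bash
python3 -m handwheel '[[[-0.025,0.051,0.1],[0,0,0.008]],[[-0.025,0.051,0.2],[0,0,0.008]],[[-0.025,0.051,0.28],[0,0,0.008]],[[-0.025,0.051,0.34],[0,0,0.008]],[[-0.025,0.051,0.39],[0,0,0.008]],[[-0.025,0.051,0.42],[0,0,0.008]],[[-0.025,0.051,0.42],[0,0,0.008]],[[-0.025,0.051,0.42],[0,0,0.008]],[[-0.025,0.051,0.42],[0,0,0.008]]]' 1
python3 -m handwheel '[[[0,0,0],[0,0,0]],[[0,0,0],[0,0,0]],[[0,0,0],[0,0,0]],[[0,0,0],[0,0,0]],[[0,0,0],[0,0,0]],[[0,0,0],[0,0,0]],[[0,0,0],[0,0,0]]]' 0 40
python3 - <<'E'
from m import *
from rig import *
o=observe();p=camera_params("wrist");im,d=get_image("wrist");f=dict(p,im=im,d=d);np.savez("pics/w2.npz",**f);cv2.imwrite("pics/w2.png",im[:,:,::-1])
print(o["position"],o["grip_width"],o["gripper_force"],o["ft_force"],o["wrist_torque"])
r=meas(f,(.629,-.034));print(r["pan"],r["handle"])
E
```

```text
time_s: 2.85
position: [0.5285, -0.0978, 0.0718]
tool_rot: [[-0.844, -0.536, 0.002], [-0.536, 0.844, -0.001], [-0.001, -0.002, -1.0]]
ft_force: [-0.2, 0.5, -0.9]
grip_width: 0.0854
gripper_force: 0.0
time_s: 3.55
position: [0.5281, -0.0982, 0.0707]
tool_rot: [[-0.845, -0.535, -0.0], [-0.535, 0.845, -0.0], [0.0, -0.0, -1.0]]
ft_force: [-1.7, 1.2, 4.7]
grip_width: 0.0192
gripper_force: 41.5
[ 0.52811683 -0.09817541  0.07068872] 0.019166139207685215 41.51134550571442 [-1.7325044   1.18746834  4.74126205] [0.14357784 0.29671716 0.16179894]Traceback (most recent call last):
  File "<stdin>", line 5, in <module>
  File "m.py", line 8, in meas
    ys,xs=np.nonzero(m);hu=cv2.convexHull(np.c_[xs,ys].astype(np.int32))[:,0];c,r=o["pan"]=fitcircle(ray(f,hu,.105))
                           ~~~~~~~~~~~~~~~~~~~~~~~~~~~~~~~~~~~~~~~~~~~~~^^^^^
TypeError: 'NoneType' object is not subscriptable
```

View pics/w2.png

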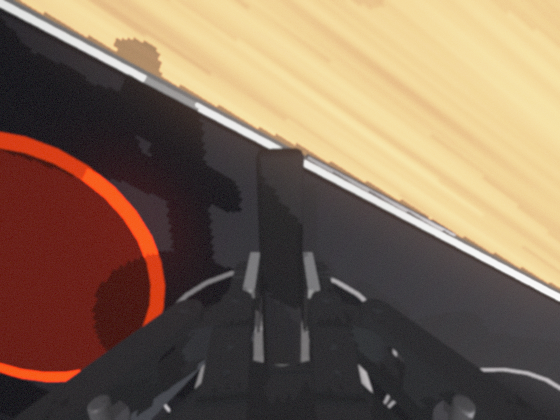

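```bash
cat > plan.py <<'E'
from h import *
from rig import observe
ring=np.array([.652,-.2377]);a=np.radians(4.77);hx=np.array([np.cos(a),np.sin(a)]);hy=np.array([-hx[1],hx[0]])
def hob(P): return np.array([(P-ring)@hx,(P-ring)@hy-.2])
def pose(hxy,yaw):  # pan centre in hob frame, pan world yaw deg -> grasp xy, tool-y axis
    c=ring+hxy[0]*hx+(hxy[1]+.2)*hy;t=np.radians(yaw);v=np.array([-np.cos(t),-np.sin(t)])
    return c+.12*v,[v[1],-v[0]]
E
python3 - <<'E'
from plan import *
o=observe();z=o["position"][2]
f=np.load("pics/top0.npz");print("tumbler_b",hob(ray(f,(320,143),.09)[0,:2]))
h0=np.array([-.0056,.0048])
for i in range(1,11):
    s=i/10;G,y=pose(h0*(1-s)+np.array([0,0])*s,32.3-27.53*s);print(*rel(o,[*G,z],y))
E
```

```text
tumbler_b [ 0.12737153 -0.11319035]
[-0.0006  0.0103  0.    ] [ 0.     -0.      0.0157]
[-0.002   0.0204  0.    ] [ 0.    -0.     0.031]
[-0.0039  0.0305  0.    ] [ 0.     -0.      0.0463]
[-0.0064  0.0405  0.    ] [ 0.     -0.      0.0616]
[-0.0094  0.0504  0.    ] [ 0.     -0.      0.0769]
[-0.013   0.0602  0.    ] [ 0.     -0.      0.0921]
[-0.0171  0.0698  0.    ] [ 0.     -0.      0.1074]
[-0.0217  0.0792 -0.    ] [ 0.     -0.      0.1227]
[-0.0269  0.0884 -0.    ] [ 0.    -0.     0.138]
[-0.0325  0.0974 -0.    ] [ 0.     -0.      0.1533]
```

```bash
python3 -m handwheel '[[[-0.0006,0.0103,0],[0,0,0.0157]],[[-0.002,0.0204,0],[0,0,0.031]],[[-0.0039,0.0305,0],[0,0,0.0463]],[[-0.0064,0.0405,0],[0,0,0.0616]],[[-0.0094,0.0504,0],[0,0,0.0769]],[[-0.013,0.0602,0],[0,0,0.0921]],[[-0.0171,0.0698,0],[0,0,0.1074]],[[-0.0217,0.0792,0],[0,0,0.1227]],[[-0.0269,0.0884,0],[0,0,0.138]],[[-0.0325,0.0974,0],[0,0,0.1533]]]'
python3 - <<'E'
from plan import *
from m import meas
from rig import *
o=observe();z=o["position"][2]
for n in("top","scene"):
    p=camera_params(n);im,d=get_image(n);f=dict(p,im=im,d=d);np.savez(f"pics/{n}1.npz",**f)
    X=cloud(f,d);m=(abs(X[...,2]-.105)<.008)&(np.hypot(X[...,0]-.636,X[...,1]+.04)<.08)
    ys,xs=np.nonzero(m)
    if len(xs)>5:
        c,r=fitcircle(ray(f,cv2.convexHull(np.c_[xs,ys].astype(np.int32))[:,0],.105));print(n,c,hob(c),r,m.sum())
for y_ in(-.05,-.1,-.15,-.185):
    G,y=pose((0,y_),4.77);print(*rel(o,[*G,z],y))
E
```

```text
time_s: 4.6
position: [0.5158, -0.0486, 0.0707]
tool_rot: [[-0.997, -0.081, 0.0], [-0.081, 0.997, -0.001], [-0.0, -0.001, -1.0]]
ft_force: [-2.2, -1.2, 4.3]
grip_width: 0.0193
gripper_force: 41.5
top [ 0.63562518 -0.03725572] [0.00035005 0.00111171] 0.06420473072743205 84
scene [ 0.64123666 -0.03851465] [ 0.00583741 -0.00060949] 0.06750467051399407 173
[-0.0001 -0.0996  0.0001] [-0.0002  0.     -0.0007]
[-3.000e-04 -1.996e-01  1.000e-04] [-0.0002  0.     -0.0007]
[-5.000e-04 -2.996e-01  2.000e-04] [-0.0002  0.     -0.0007]
[-7.000e-04 -3.696e-01  3.000e-04] [-0.0002  0.     -0.0007]
```

```bash
python3 -m handwheel '[[[0,-0.02,0],[0,0,0]],[[0,-0.06,0],[0,0,0]],[[0,-0.1,0],[0,0,0]],[[0,-0.15,0],[0,0,0]],[[0,-0.2,0],[0,0,0]],[[0,-0.25,0],[0,0,0]],[[0,-0.29,0],[0,0,0]],[[0,-0.325,0],[0,0,0]],[[0,-0.35,0],[0,0,0]],[[0,-0.364,0],[0,0,0]]]'
python3 -m handwheel '[[[0,-0.005,0],[0,0,0]],[[0,-0.005,0],[0,0,0]],[[0,-0.005,0],[0,0,0]]]'
python3 - <<'E'
from plan import *
from rig import *
o=observe();z=o["position"][2];print("hand hob",hob(o["position"][:2]),z,o["ft_force"])
for n in("top","wrist"):
    p=camera_params(n);im,d=get_image(n);f=dict(p,im=im,d=d);np.savez(f"pics/{n}2.npz",**f);cv2.imwrite(f"pics/{n}2.png",im[:,:,::-1])
    X=cloud(f,d);c0=ring+.015*hy;m=(abs(X[...,2]-.105)<.008)&(np.hypot(X[...,0]-c0[0],X[...,1]-c0[1])<.08)
    ys,xs=np.nonzero(m)
    if len(xs)>5:
        c,r=fitcircle(ray(f,cv2.convexHull(np.c_[xs,ys].astype(np.int32))[:,0],.105));print(n,hob(c),r,m.sum())
for y_ in(-.2,-.213):
    G,y=pose((0,y_),4.77);print(*rel(o,[*G,z],y))
E
```

```text
time_s: 5.7
position: [0.531, -0.23, 0.0705]
tool_rot: [[-0.996, -0.085, 0.0], [-0.085, 0.996, 0.002], [-0.0, 0.002, -1.0]]
ft_force: [-0.2, 8.5, 6.6]
grip_width: 0.0189
gripper_force: 42.6
time_s: 6.0
position: [0.5313, -0.2322, 0.0707]
tool_rot: [[-0.996, -0.085, 0.001], [-0.085, 0.996, 0.001], [-0.001, 0.001, -1.0]]
ft_force: [-0.2, 4.2, 4.4]
grip_width: 0.0187
gripper_force: 41.7
hand hob [-0.11982248 -0.18443827] 0.07068160550876929 [-0.19853702  4.21389031  4.38042337]
top [ 0.00083366 -0.1813795 ] 0.06414446735062229 91
[ 0.0004 -0.0311 -0.    ] [0.0002 0.0002 0.0006]
[ 0.0005 -0.0571 -0.    ] [0.0002 0.0002 0.0006]
```

View pics/wrist2.png

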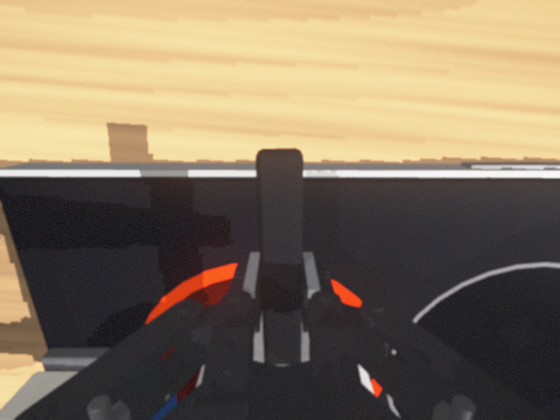

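```bash
python3 -m handwheel '[[[0,-0.006,0],[0,0,0]],[[0,-0.012,0],[0,0,0]],[[0,-0.018,0],[0,0,0]],[[0,-0.024,0],[0,0,0]],[[0,-0.03,0],[0,0,0]],[[0,-0.035,0],[0,0,0]],[[0,-0.04,0],[0,0,0]],[[0,-0.045,0],[0,0,0]],[[0,-0.049,0],[0,0,0]],[[0,-0.053,0],[0,0,0]]]'
python3 -m handwheel '[[[0,-0.002,0],[0,0,0]],[[0,-0.002,0],[0,0,0]],[[0,-0.002,0],[0,0,0]]]'
python3 - <<'E'
from plan import *
from rig import *
o=observe();print("hand hob",hob(o["position"][:2]),o["position"],o["ft_force"],o["wrist_torque"])
for n in("top","scene"):
    p=camera_params(n);im,d=get_image(n);f=dict(p,im=im,d=d);np.savez(f"pics/{n}3.npz",**f)
    X=cloud(f,d);c0=ring-.01*hy;m=(abs(X[...,2]-.105)<.008)&(np.hypot(X[...,0]-c0[0],X[...,1]-c0[1])<.08)
    ys,xs=np.nonzero(m);c,r=fitcircle(ray(f,cv2.convexHull(np.c_[xs,ys].astype(np.int32))[:,0],.105));print(n,hob(c),r,m.sum())
    u,v,_=(p["K"]@(p["R"]@np.array([.659,-.30,.08])+p["t"]));u,v=int(u/_),int(v/_)
    cv2.imwrite(f"pics/{n}3.png",cv2.resize(im[v-30:v+30,u-40:u+40,::-1],None,fx=7,fy=7,interpolation=cv2.INTER_NEAREST))
E
```

```text
time_s: 7.1
position: [0.5332, -0.2574, 0.0705]
tool_rot: [[-0.996, -0.086, -0.001], [-0.086, 0.996, 0.003], [0.0, 0.003, -1.0]]
ft_force: [-0.5, 9.7, 6.7]
grip_width: 0.019
gripper_force: 42.6
time_s: 7.4
position: [0.5333, -0.2585, 0.0705]
tool_rot: [[-0.996, -0.086, -0.001], [-0.086, 0.996, 0.003], [0.0, 0.003, -1.0]]
ft_force: [-0.2, 8.6, 7.4]
grip_width: 0.0196
gripper_force: 42.5
hand hob [-0.12000139 -0.21085945] [ 0.53331726 -0.25850069  0.07051443] [-0.16048643  8.58278868  7.38144605] [1.32336596 0.06206984 0.65020958]
top [-0.0002087  -0.20696409] 0.0645385343673636 89
scene [ 0.00312759 -0.20698297] 0.06778563448725769 173
```

View pics/scene3.png

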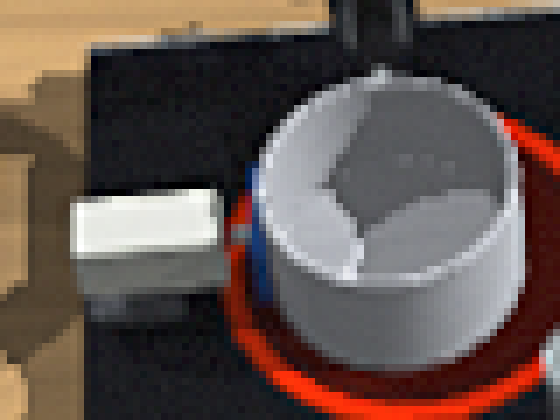

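```bash
python3 -m handwheel '[[[0,-0.003,0],[0,0,0]],[[0,-0.006,0],[0,0,0]],[[0,-0.006,0],[0,0,0]],[[0,-0.006,0],[0,0,0]]]'
python3 -m handwheel '[[[0,0,0],[0,0,0]],[[0,0,0],[0,0,0]],[[0,0,0],[0,0,0]],[[0,0,0],[0,0,0]],[[0,0,0],[0,0,0]],[[0,0,0],[0,0,0]]]' 0.6
python3 -m handwheel '[[[0,0,-0.02],[0,0,0]],[[0,0,-0.06],[0,0,0]],[[0.04,0,-0.12],[0,0,0]],[[0.1,0,-0.2],[0,0,0]],[[0.1,0.1,-0.3],[0,0,0]],[[0.1,0.1,-0.36],[0,0,0]],[[0.1,0.1,-0.36],[0,0,0]],[[0.1,0.1,-0.36],[0,0,0]],[[0.1,0.1,-0.36],[0,0,0]]]'
cat > look.py <<'E'
from plan import *
from m import meas
from rig import *
import sys
k=sys.argv[1];p=camera_params("wrist");im,d=get_image("wrist");f=dict(p,im=im,d=d);np.savez(f"pics/w{k}.npz",**f);cv2.imwrite(f"pics/w{k}.png",im[:,:,::-1])
r=meas(f,ring-.01*hy);print("pan",hob(r["pan"][0]),r["pan"][1],"handle",r["handle"][1:]);q=r["blue"]
b=np.array([hob(w) for w in q[:,:2]]);print(len(b),np.percentile(b,[2,50,98],axis=0).round(4))
w=np.array([hob(v) for v in ray(f,r["uvb"],.085)[:,:2]]);print("top edge outer",np.percentile(w[:,1],[0,2,5]))
u=r["uvb"].mean(0).astype(int);print(u)
x0=min(max(u[0]-50,0),460);y0=min(max(u[1]-40,0),340);cv2.imwrite(f"pics/w{k}c.png",cv2.resize(im[y0:y0+80,x0:x0+100,::-1],None,fx=7,fy=7,interpolation=cv2.INTER_CUBIC))
E
python3 look.py 4
```

```text
time_s: 7.9
position: [0.5335, -0.2613, 0.0705]
tool_rot: [[-0.996, -0.086, -0.001], [-0.086, 0.996, 0.003], [0.0, 0.003, -1.0]]
ft_force: [-0.4, 8.9, 5.6]
grip_width: 0.0192
gripper_force: 42.7
time_s: 8.5
position: [0.5337, -0.2628, 0.0705]
tool_rot: [[-0.997, -0.083, -0.0], [-0.083, 0.997, -0.0], [0.0, -0.0, -1.0]]
ft_force: [-1.2, -0.5, 0.1]
grip_width: 0.0513
gripper_force: 0.0
time_s: 9.4
position: [0.4794, -0.217, 0.2496]
tool_rot: [[-0.997, -0.083, -0.001], [-0.083, 0.997, 0.001], [0.001, 0.001, -1.0]]
ft_force: [-0.0, -0.4, -0.4]
grip_width: 0.051
gripper_force: 0.0
pan [-0.00269064 -0.20884243] 0.06357455245168471 handle (np.float32(6.6045403), array([ 0.5168116 , -0.26260844], dtype=float32), 'tip', np.float64(0.1851017858938192), 'off', 0.0004425687937657831, 1695)Traceback (most recent call last):
  File "look.py", line 7, in <module>
    b=np.array([hob(w) for w in q[:,:2]]);print(len(b),np.percentile(b,[2,50,98],axis=0).round(4))
                                                       ~~~~~~~~~~~~~^^^^^^^^^^^^^^^^^^^^
    return _quantile_unchecked(
        a, q, axis, out, overwrite_input, method, keepdims, weights)
    return _ureduce(a,
                    func=_quantile_ureduce_func,
    ...<5 lines>...
                    overwrite_input=overwrite_input,
                    method=method)
    r = func(a, **kwargs)
    result = _quantile(arr,
                       quantiles=q,
    ...<2 lines>...
                       out=out,
                       weights=wgt)
    slices_having_nans = np.isnan(arr[-1, ...])
                                  ~~~^^^^^^^^^
IndexError: index -1 is out of bounds for axis 0 with size 0
```

```bash
python3 -m handwheel '[[[0,0,-0.06],[0,0,0]],[[-0.08,-0.05,-0.06],[0,0,0]],[[-0.17,-0.1,-0.06],[0,0,0]],[[-0.25,-0.16,-0.06],[0,0,0]],[[-0.267,-0.169,-0.06],[0,0,0]],[[-0.267,-0.169,-0.06],[0,0,0]],[[-0.267,-0.169,-0.06],[0,0,0]],[[-0.267,-0.169,-0.06],[0,0,0]]]'
python3 look.py 5
```

```text
time_s: 10.25
position: [0.619, -0.2897, 0.2809]
tool_rot: [[-0.997, -0.083, -0.0], [-0.083, 0.997, -0.0], [0.0, -0.0, -1.0]]
ft_force: [-0.5, 0.4, -1.0]
grip_width: 0.0509
gripper_force: 0.0
pan [ 0.00129893 -0.21147907] 0.06449366562259315 handle (np.float32(6.245256), array([ 0.5209719 , -0.26349688], dtype=float32), 'tip', np.float64(0.186942860404977), 'off', -0.00011876228442257372, 2140)
24 [[-0.0276 -0.279 ]
 [-0.017  -0.2778]
 [-0.0077 -0.2764]]
top edge outer [-0.27890717 -0.27887601 -0.27882933]
[257 196]
```

View pics/w5.png

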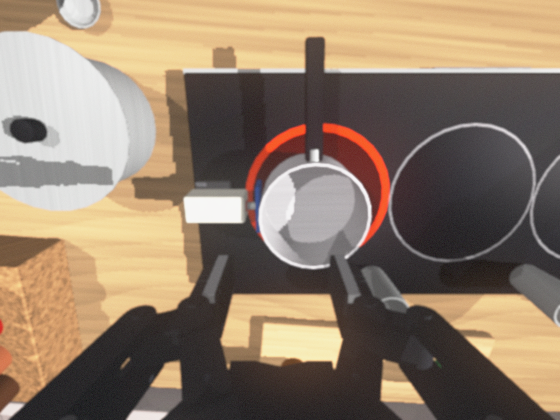

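Run:
```python
from plan import *
from m import meas
f=dict(np.load("pics/w5.npz"));im=f["im"];g=im.max(-1).astype(float)
# front edge: strongest dark->strip transition per column, hob top z=.03
pts=[]
for u in list(range(195,225))+list(range(240,300))+list(range(335,545)):
    col=g[60:85,u];pts.append((u,60+np.argmax(-np.diff(col))+.5))
P=ray(f,pts,.03)[:,:2];l=cv2.fitLine(P.astype(np.float32),cv2.DIST_HUBER,0,.001,.001).ravel();v=l[:2]*np.sign(l[1]);print("hob yaw",np.degrees(np.arctan2(-v[0],v[1])),"residual mm",1000*np.std((P-l[2:])@[v[1],-v[0]]))
r=meas(f,ring-.01*hy);print("ring",r["ring"],"hob",hob(r["ring"][0]),"hyaw",r["handle"][1])
# handle side edges by depth
X=cloud(f,f["d"]);L=[];Rr=[]
m=abs(X[...,2]-.0935)<.006
for row in range(48,140,2):
    c=np.nonzero(m[row,295:335])[0]+295;L.append((c.min(),row));Rr.append((c.max(),row))
for E in(L,Rr):
    Q=ray(f,E,.0935)[:,:2];q=cv2.fitLine(Q.astype(np.float32),cv2.DIST_HUBER,0,.001,.001).ravel();w=q[:2]*np.sign(q[0]);print("edge",np.degrees(np.arctan2(w[1],w[0])))
cv2.imwrite("pics/w5z.png",cv2.resize(im[180:240,225:295,::-1],None,fx=9,fy=9,interpolation=cv2.INTER_CUBIC))
print(im[206,238:266].tolist())
```

```text
hob yaw 4.7704678 residual mm 1.0798919737685941
ring (array([ 0.65095488, -0.23651502]), np.float64(0.09950952161201919)) hob [-0.00094297 -0.19873222] hyaw 6.245256
edge 6.2739296
edge 6.3135934
[[247, 247, 246], [247, 247, 245], [243, 240, 235], [216, 212, 201], [184, 180, 170], [164, 160, 151], [144, 133, 128], [126, 107, 103], [117, 89, 85], [114, 100, 98], [112, 107, 105], [118, 119, 116], [134, 136, 134], [148, 148, 146], [150, 150, 148], [151, 150, 150], [143, 145, 148], [120, 124, 147], [83, 96, 142], [67, 87, 136], [93, 104, 141], [154, 155, 171], [222, 220, 223], [242, 240, 241], [241, 240, 241], [236, 234, 235], [233, 230, 232], [230, 229, 229]]
```

View pics/w5z.png

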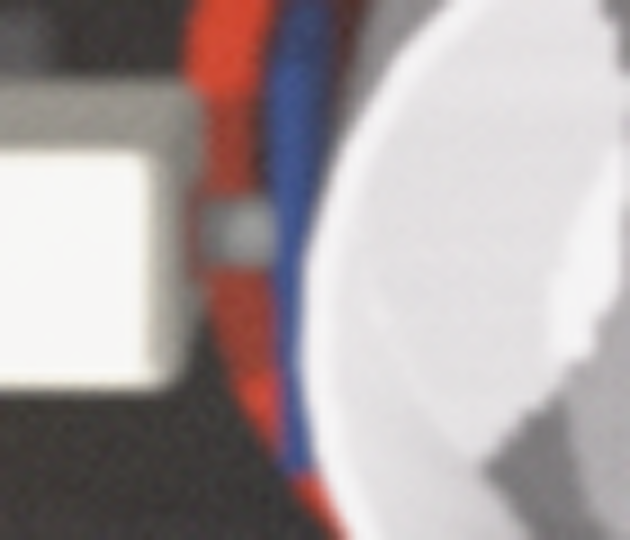

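A sliver of red (about 1.5 mm) is still showing at crop (195,230). The handle is 1.5° off (6.3° against the hob's 4.8°). I'll re-grip harder, straighten the pan and push it slightly further.

Run:
```python
from plan import *
o=observe();f=dict(np.load("pics/w5.npz"))
from m import meas
r=meas(f,ring-.01*hy);v=r["handle"][0].astype(float);c=r["pan"][0];l=r["handle"][2];G=l+v*(v@(c+.12*v-l));y=[v[1],-v[0]]
print("hob grasp",hob(G));
for z in(.2,.07):print(z,*rel(o,[*G,z],y))
# after grasp: relative to a tool exactly at G,6.27deg
s=np.array([v[1],-v[0],0]);R=np.c_[np.cross(s,[0,0,-1]),s,[0,0,-1]];o2=dict(position=np.array([*G,.07]),tool_rot=R)
ch=hob(c)
for yaw,tool,py in((5.2,4.8,0),(4.5,3.3,0),(4.77,3.3,-.001),(4.77,3.3,-.002),(4.77,3.3,-.003)):
    g,_=pose((ch[0],ch[1]+py),yaw);_,yy=pose((0,0),tool);print(*rel(o2,[*g,.07],yy))
```

```text
hob grasp [-0.11866435 -0.21444977]
0.2 [0.163  0.0693 0.1624] [-0.0001  0.0001 -0.0083]
0.07 [0.1631 0.0694 0.4224] [-0.0001  0.0001 -0.0083]
[-0.      0.0041  0.    ] [0.    0.    0.008]
[-0.0001  0.0071  0.    ] [0.     0.     0.0164]
[-0.      0.0039  0.    ] [0.     0.     0.0164]
[0.     0.0019 0.    ] [0.     0.     0.0164]
[ 0.0001 -0.0001  0.    ] [0.     0.     0.0164]
```

```bash
python3 -m handwheel '[[[0.08,0.035,0],[0,0,-0.008]],[[0.163,0.069,0.03],[0,0,-0.008]],[[0.163,0.069,0.12],[0,0,-0.008]],[[0.163,0.069,0.21],[0,0,-0.008]],[[0.163,0.069,0.3],[0,0,-0.008]],[[0.163,0.069,0.37],[0,0,-0.008]],[[0.163,0.069,0.41],[0,0,-0.008]],[[0.163,0.069,0.422],[0,0,-0.008]],[[0.163,0.069,0.422],[0,0,-0.008]],[[0.163,0.069,0.422],[0,0,-0.008]]]'
python3 -m handwheel '[[[0,0,0],[0,0,0]],[[0,0,0],[0,0,0]],[[0,0,0],[0,0,0]],[[0,0,0],[0,0,0]],[[0,0,0],[0,0,0]],[[0,0,0],[0,0,0]]]' 0 80
python3 -m handwheel '[[[0,0.002,0],[0,0,0.004]],[[0,0.0041,0],[0,0,0.008]],[[0,0.0055,0],[0,0,0.012]],[[0,0.0071,0],[0,0,0.0164]],[[0,0.0071,0],[0,0,0.0164]],[[0,0.0055,0],[0,0,0.0164]],[[0,0.0039,0],[0,0,0.0164]],[[0,0.0025,0],[0,0,0.0164]],[[0,0.0012,0],[0,0,0.0164]],[[0,0.0012,0],[0,0,0.0164]]]'
```

```text
time_s: 11.3
position: [0.5362, -0.2628, 0.0712]
tool_rot: [[-0.994, -0.108, 0.002], [-0.108, 0.994, -0.002], [-0.002, -0.002, -1.0]]
ft_force: [0.7, -0.5, 0.4]
grip_width: 0.0514
gripper_force: 0.0
time_s: 11.9
position: [0.5359, -0.2626, 0.0707]
tool_rot: [[-0.994, -0.109, 0.001], [-0.109, 0.994, -0.001], [-0.001, -0.001, -1.0]]
ft_force: [-1.4, 1.4, 6.3]
grip_width: 0.0188
gripper_force: 78.0
time_s: 12.9
position: [0.5355, -0.2598, 0.0705]
tool_rot: [[-0.998, -0.059, -0.001], [-0.059, 0.998, 0.003], [0.0, 0.003, -1.0]]
ft_force: [-2.3, 11.4, 8.8]
grip_width: 0.0187
gripper_force: 78.8
```

```bash
python3 -m handwheel '[[[0,0,0],[0,0,0]],[[0,0,0],[0,0,0]],[[0,0,0],[0,0,0]],[[0,0,0],[0,0,0]],[[0,0,0],[0,0,0]],[[0,0,0],[0,0,0]]]' 0.6
python3 -m handwheel '[[[0,0,-0.04],[0,0,0]],[[0,0,-0.1],[0,0,0]],[[0,0,-0.2],[0,0,0]],[[0,0,-0.3],[0,0,0]],[[0,0,-0.422],[0,0,0]],[[-0.09,-0.035,-0.422],[0,0,0]],[[-0.165,-0.07,-0.422],[0,0,0]],[[-0.165,-0.07,-0.422],[0,0,0]],[[-0.165,-0.07,-0.422],[0,0,0]],[[-0.165,-0.07,-0.422],[0,0,0]]]'
python3 look.py 6
python3 - <<'E'
import cv2
im=cv2.imread("pics/w6.png");cv2.imwrite("pics/w6z.png",cv2.resize(im[165:255,205:325],None,fx=6,fy=6,interpolation=cv2.INTER_CUBIC))
E
```

```text
time_s: 13.5
position: [0.5356, -0.262, 0.0694]
tool_rot: [[-0.998, -0.057, -0.0], [-0.057, 0.998, 0.0], [0.0, 0.0, -1.0]]
ft_force: [0.3, 0.2, 0.5]
grip_width: 0.0513
gripper_force: 0.0
time_s: 14.5
position: [0.6194, -0.2919, 0.2807]
tool_rot: [[-0.998, -0.057, -0.0], [-0.057, 0.998, 0.0], [0.0, 0.0, -1.0]]
ft_force: [0.5, 0.4, 0.5]
grip_width: 0.0513
gripper_force: 0.0
pan [ 0.00122115 -0.21330856] 0.06451197956840711 handle (np.float32(4.7820663), array([ 0.5205427 , -0.26201373], dtype=float32), 'tip', np.float64(0.18669845296130635), 'off', -3.878360656904209e-05, 2169)
26 [[-0.0284 -0.2805]
 [-0.0197 -0.2794]
 [-0.0078 -0.278 ]]
top edge outer [-0.28039255 -0.28035985 -0.28031083]
[257 195]
```

View pics/w6z.png

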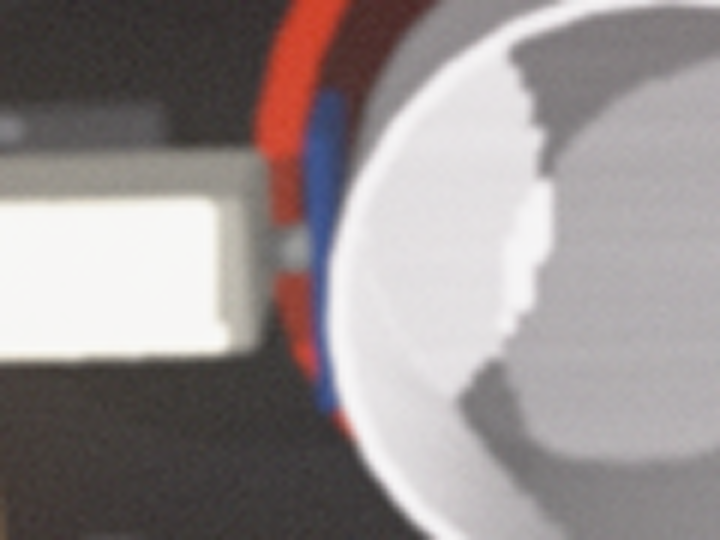

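The zoomed view shows the red sleeve just gone at the carriage face (crop 270,250), with the paddle against the pan. The handle is at 4.78° against the hob's 4.77°, and the paddle is in by about 12 mm.

```bash
python3 -c "from rig import *;print(close_job())"
```

```text
the job is handed in; nothing more can be done
None
```

The job is handed in: the pan stands inside the glowing right ring with its handle straight to the front, parked against the blue paddle, which is pushed in about 12 mm with the red sleeve just gone.

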